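# Lock a towing pin with its spring cotter

## Task

Lock the upright pin of the towing clevis with the big spring cotter. Draw the cotter out of its storage pocket, lay it flat on the bench and let go, then take it again by its eye and push the straight leg through the pin's cross hole until the bow snaps over the pin and hugs it; let go and leave the dish, the tin and the wood block where they are.

Things in the scene. Friction and masses are not known exactly. Their poses are not given: they have to be found in the camera images.
- clip: Spring cotter (R-shaped spring clip) of 10 mm round steel wire, 179 mm long, 45 mm wide, 10 mm thick, about 0.13 kg. Origin on its underside, 5 mm below the wire's centre line, where the straight leg meets the eye; x along the straight leg towards its tip, y towards the bow. Starts lying level in the pocket, eye inside under the cover, leg sticking out in front.
- clip_eye (a point): Centre of the cotter's closed oblong eye, in clip's frame at (-21.5, 6.5, 5) mm. The eye runs from x = -45 to 0 mm and is 36 mm wide over its two straight parallel sides, which run along x from -33 to -10 mm. Axes as clip.
- clip_leg (a point): Point on the free end of the cotter's straight leg, 22 mm behind its round tip, in clip's frame at (112, 0, 5) mm. Beyond x = 95 mm only this single 10 mm wire exists, so it can be pinched here. Axes as clip.
- clip_seat (a point): Point on the straight leg's centre line abreast of the middle of the bow's hollow, in clip's frame at (42, 0, 5) mm; in the middle of the pin when the cotter is home. Axes as clip. Bow's centre line (x, y in mm): from the eye (0, 13), hollow that fits round the pin (42, 23), throat (63, 10.5), flared end (90, 29).
- clip_bow (a joint): How far the bow is sprung outward from the straight leg, rad: 0 relaxed, about 0.15 while its throat rides over the pin's widest part, near 0 again when it has snapped over. The spring is about 6 N m/rad; pushing the throat over the pin takes about 6 to 12 N along the leg, then it draws itself home.
- hitch: Towing clevis fixed to the bench: 100 x 100 x 10 mm base plate, fork with a 62 x 64 mm top lug up to z = 48 mm, tongue out to 95 mm on its -x side (below the lug's top), and a vertical steel pin of 34 mm diameter above the origin, standing out of a washer at z = 51 mm up to z = 94 mm. Origin in the middle of the base's underside.
- pin_hole (a point): Centre of the cross hole through the pin, on its axis, 72 mm above the bench. The hole runs right through along this point's y (= hitch's y), is 13.5 mm wide and flares to 19 mm at both mouths, 17 mm from the centre. The cotter may enter from either side, bow on either side of the pin.
- pocket: Storage pocket fixed to the bench: wood block 100 x 80 x 38 mm, steel floor at z = 40 mm, sheet-steel cover over its rear part. Origin in the middle of its underside; opens towards its own -x. The bare floor goes on to x = -50 mm; the cover reaches from x = -1 to +49 mm, inside 48 mm wide and 16 mm high, its top at z = 59 mm.
- pocket_mouth (a point): Middle of the opening of the pocket's cover, 48 mm above the bench; the cotter is drawn out along -x of this point, by at least 50 mm before it can be lifted.
- magnet_dish: Round pressed-steel dish, 137 mm across, 27 mm high, loose on the bench; to be left alone. Origin under its centre.
- grease_tin: Small round tin, 66 mm across, 46 mm high, loose; to be left alone. Origin under its centre.
- wood_block: Oily wooden packing block 55 x 130 x 45 mm, loose; to be left alone. Origin under its centre.

How it is judged:
On the way, in this order (a step that is already met when the one before it is completed fails the run):
1. the cotter lies flat on the bench, out of its pocket, let go and at rest (height (world z) of each of clip_seat, clip_eye below 0.012 m and contact force between the fingers and clip below 0.1 N and linear speed of clip below 0.03 m/s), for 0.2 s.
2. the cotter is lifted again, held by its eye (height (world z) of clip_seat above 0.03 m and contact force between the fingers and clip above 0.5 N and distance between the grasp point and clip_eye below 0.045 m), for 0.1 s.
At the end, for the whole second after the job is handed in: The cotter's straight leg is through the pin's cross hole (along it within 0.35 rad), the pin sits in the bow's hollow (seat point within 10 mm of the hole's centre), the bow has sprung back to less than 0.08 rad, and the cotter is at rest (distance between clip_seat and pin_hole below 0.01 m and angle between the x axis of clip_seat and the y axis of pin_hole, either way round below 0.35 rad and value of joint clip_bow below 0.08 rad and linear speed of clip below 0.02 m/s); the robot touches nothing.
It fails at once if the magnet dish is shoved more than 30 mm (distance of magnet_dish from where it was at the start of the episode above 0.03 m).
It fails at once if the grease tin is shoved more than 30 mm (distance of grease_tin from where it was at the start of the episode above 0.03 m).
It fails at once if the wood block is shoved more than 30 mm (distance of wood_block from where it was at the start of the episode above 0.03 m).
It also fails if it takes over 72 s, if anything falls off the work surface, if the arm or the gripper's body presses on something with over 40 N, if the wrist force passes 120 N, or if a joint passes its speed limit or range.

## Robot

A 7-joint arm with a two-finger parallel gripper is mounted at the origin on a cart in front of the work surface, level with it; the furniture and walls round the work are solid. World frame = base frame: x ahead of the robot, y to its left, z up, the work surface at z = 0. Lengths are in m, angles in rad, forces in N, time in s.
With the tool pointing down it reaches from about 0.35 to 0.9 m from the base axis. Payload 8.1 kg.
Tool frame: the origin (TCP) lies at the centre of the arm's flange, where the gripper is bolted on; the fingertips stand 178 mm ahead of it and the grasp point (between the pads) lies 159 mm ahead of it; z points along the fingers, y is the line along which they close (so a half turn about z gives the same grasp; the last joint's range is limited). The gripper opens to 92 mm and grips with 3 to 60 N. Pads are 19 mm wide; open, the fingers measure 130 mm over their backs; the gripper's body (75 mm by 190 mm) begins 47 mm behind the grasp point.
Start: joints at [1.168, 0.434, 0.025, 1.573, -0.012, 1.134, -0.075], TCP at [0.185, -0.597, 0.405] pointing down, gripper open.
Joint ranges: [-2.62, 2.62], [-0.44, 2.09], [-1.27, 1.32], [0.08, 2.57], [-1.32, 4.46], [0.12, 2], [-2.74, 2.74]. Speed limits (rad/s): [2.22, 2.22, 3.01, 3.01, 3.14, 3.14, 3.14].

## Interface

Orientations are given as a rotation vector (axis times angle).
In Python, from cell import arm gives the robot as it stands. The module is installed in compiled form; this text tells all that it offers.
- The arm moves only by the shell command python3 -m inch 'ROWS' [FORCE]. ROWS is text: rows parted by semicolons, each of 5 numbers parted by spaces: the shift along the tool's x, y, z in m, then the turn about the tool's z in rad, then the finger opening in m, from 0 to 0.0918. In form: x y z roll fingers; .... A call has 1 to 5 rows; each row is the pose to reach, as a shift and turn from the pose commanded when the call began, along the tool's axes at that moment; what a row does not reach only later rows make up. A row lasts 1/10 s, in which the tool goes at most 50 mm and 8.59 degrees, less where a joint would pass 70% of its speed; a pose out of reach is approached as far as the arm can. A call with a gripper value outside its range is refused whole. The fingers move at their own pace and stop on an object; FORCE is the grip in N (left out, the last holds). Time passes only in rows, so rows that repeat a pose let the fingers close. It gives the time, the measured TCP pose, the force, the opening and the grip force at its end, in the units of the state.
- arm.observe(): the state, without advancing time (a new reading comes with each control period).
- arm.get_image(name): name is "scene" or "side" or "wrist"; returns the picture (480x640x3 uint8, red, green, blue); there is no depth.
- arm.get_calibration(name): a dict with "intrinsics" (3x3 intrinsics, pixels), "pose" (4x4, takes a point from camera to world coordinates). Camera axes: x right, y up, looking along -z (the intrinsics and any distortion apply to the point x, -y, -z); pixel columns grow to the right and rows downward; lengths in m; the calibration is good to about 2 mm. The wrist camera is an equidistant fisheye: a pixel r from the principal point sees the ray r / f radians off the axis. A picture is of the moment at which its call begins: read the wrist's pose just before it. get_calibration takes no time and is no camera call; for the wrist camera it gives the pose at the moment of the call.
- arm.sign_off(): hands the job in; it is judged then, once.
Trained networks look in the newest picture that a camera, given by its name, has taken for a name from the list of things; names that differ only in an ending like _2 or _b are one class to them, and where a whole thing is asked for, a point or a joint stands for the part that bears it (a point fixed in the world has none). Each returns a list of dicts, best first, with "conf" (0 to 1); they miss things now and then, are a little off and sometimes report something else, mostly with a low value. They report only what shows in the picture. A call takes as long as a camera call.
- arm.look_for(camera, query): "point" ([row, column] in pixels, amid what is visible of it).
- arm.silhouettes(camera, query): "region" (480x640 bool, what is visible of it) and "point" ([row, column] in pixels, amid what is visible of it).
- arm.place_of(camera, query): "point" ([row, column] in pixels: a listed point, or the origin of a listed thing).
The state is a dict: "clock": time; "joints": joint angles; "dq": joint speeds; "joint_efforts": joint torques, N m; "position": TCP position; "ee_rot": TCP orientation; "force": force on the tool from outside, world axes, zero at the start; "ft_torque": the same for the moment, N m; "width": opening from 0.0 (shut) to 1.0 (fully open); "gripper_force": force on a finger pad.
Only numpy, scipy, OpenCV 4.12 (cv2) and the standard library are available. Lean on these libraries where they do the work, as an engineer would, in place of code of your own. Each camera call takes 0.05 s, during which the arm holds its last target. There are 200 camera calls.

## Working session

There is one attempt and no reset: what is moved stays moved. The work goes in short steps, Python scripts to look and compute and a shell command to move; the robot and the scene stay as the last step left them, time stands still between calls to the robot, and variables do not carry over. Pictures are saved under pics/ and viewed, at most 10 in all, crops included, and the job is handed in when it is done.

```bash
mkdir -p pics; ls
cat > h.py <<'E'
import numpy as np, cv2
from cell import arm
from scipy.spatial.transform import Rotation as R
def ray(cam,pt):
    c=arm.get_calibration(cam);K=np.array(c["intrinsics"]);P=np.array(c["pose"])
    u=(pt[1]-K[0,2])/K[0,0];v=(pt[0]-K[1,2])/K[1,1]
    if cam=="wrist":
        t=np.hypot(u,v);s=np.sin(t)/t if t>1e-9 else 1
        d=np.array([u*s,-v*s,-np.cos(t)])
    else:
        d=np.array([u,-v,-1.]);d/=np.linalg.norm(d)
    return P[:3,3],P[:3,:3]@d
def atz(o,d,z): return o+d*(z-o[2])/d[2]
def tri(rs):
    A=sum(np.eye(3)-np.outer(d,d) for o,d in rs);b=sum((np.eye(3)-np.outer(d,d))@o for o,d in rs)
    p=np.linalg.solve(A,b);return p,[np.linalg.norm(np.cross(d,p-o)) for o,d in rs]
def proj(cam,p):
    c=arm.get_calibration(cam);K=np.array(c["intrinsics"]);P=np.array(c["pose"])
    q=P[:3,:3].T@(np.asarray(p)-P[:3,3])
    if cam=="wrist":
        t=np.arctan2(np.hypot(q[0],q[1]),-q[2]);n=np.hypot(q[0],q[1]);x,y=q[0]/n*t,-q[1]/n*t
    else: x,y=q[0]/-q[2],-q[1]/-q[2]
    return K[1,1]*y+K[1,2],K[0,0]*x+K[0,2]
def save(cam,f):
    im=arm.get_image(cam);cv2.imwrite("pics/"+f,im[:,:,::-1]);return im
def totool(v):
    s=arm.observe();return R.from_rotvec(s["ee_rot"]).inv().apply(v)
E
python3 - <<'E'
from h import *
np.set_printoptions(precision=4,suppress=True)
s=arm.observe();print(s["clock"],s["position"],s["ee_rot"],s["width"]);print(R.from_rotvec(s["ee_rot"]).as_matrix())
ims=[]
for c in ["scene","side","wrist"]:
    ims.append(arm.get_image(c)[:,:,::-1]);print(c,arm.get_calibration(c)["pose"][:3,3],arm.get_calibration(c)["intrinsics"][0])
cv2.imwrite("pics/a.png",ims[0]);cv2.imwrite("pics/b.png",ims[1]);cv2.imwrite("pics/c.png",ims[2])
for q in ["clip","clip_eye","clip_leg","clip_seat","hitch","pin_hole","pocket","pocket_mouth","magnet_dish","grease_tin","wood_block"]:
    rs=[]
    for c in ["scene","side","wrist"]:
        r=arm.place_of(c,q)
        if r:
            print(q,c,np.round(r[0]["point"]),round(r[0]["conf"],2),len(r))
            if r[0]["conf"]>.4: rs.append(ray(c,r[0]["point"]))
    if len(rs)>1:
        p,e=tri(rs);print("   ",p,np.array(e))
E
```

```text
pics
0.0 [ 0.1845 -0.5969  0.404 ] [-3.1049 -0.4688  0.0006] 0.9980073745665398
[[ 0.9554  0.2952 -0.0006]
 [ 0.2952 -0.9554  0.0014]
 [-0.0002 -0.0015 -1.    ]]
scene [-0.0458  0.684   1.1267] [517.1147   0.     315.7586]
side [-0.0333  0.9828  0.9132] [489.8071   0.     322.3435]
wrist [ 0.2512 -0.5757  0.3852] [371.6483   0.     320.9054]
clip scene [296. 251.] 0.72 1
clip side [291. 265.] 0.67 2
    [0.5874 0.25   0.0428] [0.0006 0.0006]
clip_eye scene [287. 248.] 0.65 1
clip_eye side [290. 253.] 0.83 2
    [ 0.6556  0.212  -0.0181] [0.0035 0.0035]
clip_leg scene [319. 283.] 0.59 1
clip_leg side [303. 300.] 0.66 2
    [0.4761 0.2483 0.0535] [0.0011 0.0011]
clip_seat scene [305. 263.] 0.94 2
clip_seat side [297. 273.] 0.74 3
    [0.5622 0.2414 0.0255] [0.0044 0.0044]
hitch scene [208. 378.] 0.79 2
hitch side [216. 354.] 0.77 1
    [ 0.5867 -0.2672 -0.0255] [0.0071 0.0071]
pin_hole scene [190. 382.] 0.6 1
pin_hole side [196. 358.] 0.64 1
    [ 0.5708 -0.2521  0.0721] [0.0053 0.0053]
pocket scene [300. 251.] 0.78 1
pocket side [303. 268.] 0.81 1
    [ 0.5991  0.2379 -0.0104] [0.0091 0.0091]
pocket_mouth scene [292. 252.] 0.56 1
pocket_mouth side [288. 260.] 0.6 1
    [0.6073 0.2378 0.0335] [0.0057 0.0057]
magnet_dish scene [228. 294.] 0.84 2
magnet_dish side [240. 285.] 0.89 1
    [ 0.7094 -0.0245 -0.0125] [0.0027 0.0027]
grease_tin scene [213. 435.] 0.85 2
grease_tin side [210. 410.] 0.79 1
    [ 0.41   -0.3046  0.042 ] [0.0019 0.0019]
wood_block scene [381. 235.] 0.81 1
wood_block side [364. 264.] 0.68 1
    [0.4631 0.424  0.0121] [0.0022 0.0022]
```

View pics/a.png

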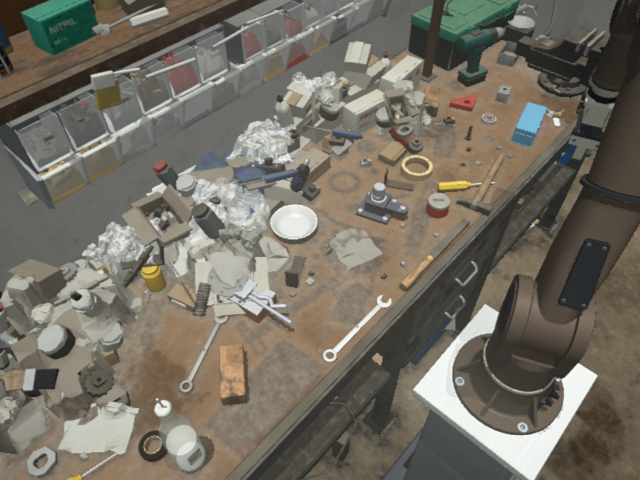

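Run:
```python
from h import *
np.set_printoptions(precision=4,suppress=True)
# at known heights
for q,z,pts in [("eye",.045,[("scene",(287,248)),("side",(290,253))]),("leg",.045,[("scene",(319,283)),("side",(303,300))]),("seat",.045,[("scene",(305,263)),("side",(297,273))]),("hitch",0,[("scene",(208,378)),("side",(216,354))]),("hole",.072,[("scene",(190,382)),("side",(196,358))]),("block",0,[("scene",(381,235)),("side",(364,264))])]:
    print(q,[atz(*ray(c,p),z)[:2] for c,p in pts])
print(arm.observe()["clock"])
```

```text
eye [array([0.6143, 0.2374]), array([0.6148, 0.263 ])]
leg [array([0.4801, 0.2448]), array([0.4822, 0.2417])]
seat [array([0.5459, 0.2495]), array([0.5541, 0.2583])]
hitch [array([ 0.5664, -0.246 ]), array([ 0.5791, -0.2372])]
hole [array([ 0.5642, -0.2526]), array([ 0.5743, -0.2514])]
block [array([0.4655, 0.4215]), array([0.4708, 0.4167])]
1.8
```

Scene shows the hitch at (row 200, col 380), dish (222,294), tin (205,437), block (375,232) and pocket with cotter near (300,255). I'll go over the hitch first, then the pocket.

```bash
python3 -m inch '0.04 -0.026 0 0 0.09; 0.08 -0.053 0 0 0.09; 0.12 -0.08 0 0 0.09; 0.16 -0.105 0 0 0.09; 0.2 -0.13 0 0 0.09'; python3 -m inch '0.04 -0.027 0 0.1 0.09; 0.08 -0.054 0 0.2 0.09; 0.12 -0.08 0 0.3 0.09; 0.12 -0.08 0 0.3 0.09; 0.12 -0.08 0 0.3 0.09'
python3 - <<'E'
from h import *
np.set_printoptions(precision=4,suppress=True)
s=arm.observe();print(s["clock"],s["position"],s["ee_rot"],s["dq"])
save("wrist","d.png")
for q in ["hitch","pin_hole","grease_tin","magnet_dish"]:
    for r in arm.place_of("wrist",q)[:2]:
        z=.072 if q=="pin_hole" else 0
        print(q,np.round(r["point"]),round(r["conf"],2),atz(*ray("wrist",r["point"]),z))
E
```

```text
clock: 2.3
position: [0.3382, -0.4123, 0.405]
ee_rot: [3.106, 0.469, 0.001]
force: [0.6, -0.0, -0.3]
width: 0.981
gripper_force: 0.0
clock: 2.8
position: [0.4291, -0.3009, 0.4048]
ee_rot: [3.142, 0.006, 0.0]
force: [-1.5, -0.6, -0.8]
width: 0.978
gripper_force: 0.0
2.8 [ 0.4291 -0.3009  0.4048] [3.1415 0.006  0.0002] [ 0.0432 -0.0004  0.0364  0.0045  0.0069  0.0007  0.0198]
hitch [ 82. 262.] 0.83 [ 0.5655 -0.2421  0.    ]
pin_hole [ 68. 250.] 0.6 [ 0.5664 -0.2431  0.072 ]
grease_tin [216. 369.] 0.71 [ 0.4242 -0.3538  0.    ]
magnet_dish [212. 371.] 0.58 [ 0.4278 -0.3558  0.    ]
```

View pics/d.png

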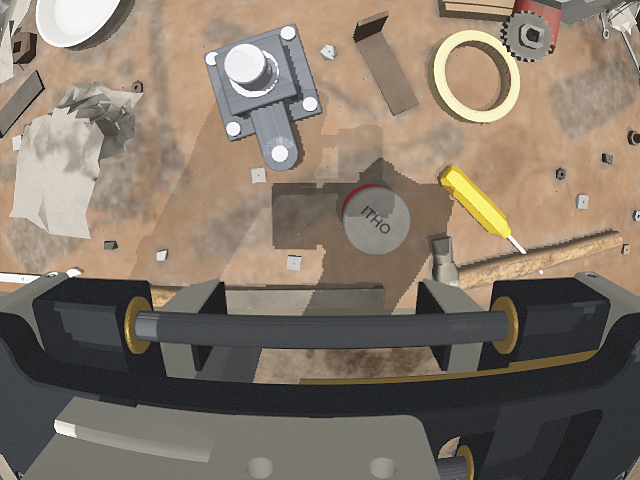

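The wrist view shows the hitch (pin top at row 65, col 250; tongue bolt at row 154, col 280), the tin (220,376) and the dish at the upper left corner. Now the pocket.

```bash
python3 - <<'E'
from h import *
np.set_printoptions(precision=4,suppress=True)
P=[atz(*ray("wrist",(r,c)),.012)[:2] for c,r in [(212,58),(288,33),(310,104),(234,129)]]
print(P,np.mean(P,0));
for a,b in [(3,0),(2,1)]: d=P[b]-P[a];print(np.arctan2(d[1],d[0]))
for a,b in [(1,0),(2,3)]: d=P[b]-P[a];print(np.arctan2(-d[0],d[1]))
print(atz(*ray("wrist",(62,245)),.094), arm.observe()["joints"])
E
python3 -m inch '0 -0.05 0 0 0.09; 0 -0.1 0 0 0.09; 0 -0.15 0 0 0.09; 0 -0.2 0 0 0.09; 0 -0.25 0 0 0.09'; python3 -m inch '0 -0.05 0 0 0.09; 0 -0.1 0 0 0.09; 0 -0.15 0 0 0.09; 0 -0.2 0 0 0.09; 0 -0.25 0 0 0.09';python3 -m inch '0 -0.02 0.02 0 0.09; 0 -0.02 0.05 0 0.09;0 -0.02 0.05 0 0.09'
python3 - <<'E'
from h import *
np.set_printoptions(precision=4,suppress=True)
s=arm.observe();print(s["clock"],s["position"],s["ee_rot"],s["joints"])
save("wrist","e.png")
for q,z in [("clip_eye",.045),("clip_leg",.045),("clip_seat",.045),("clip",.04),("pocket",0),("pocket_mouth",.048)]:
    for r in arm.place_of("wrist",q)[:1]:
        print(q,np.round(r["point"]),round(r["conf"],2),atz(*ray("wrist",r["point"]),z))
E
```

```text
[array([ 0.5933, -0.192 ]), array([ 0.6152, -0.2702]), array([ 0.5398, -0.2922]), array([ 0.5167, -0.2153])] [ 0.5662 -0.2424]
0.2962123228546792
0.28382870889017836
0.27321847763105106
0.2916147912166862
[ 0.5665 -0.2435  0.094 ] [ 0.5787  0.2759 -0.0801  1.812   0.0256  1.0546 -1.0843]
clock: 3.55
position: [0.4278, -0.0511, 0.405]
ee_rot: [3.141, -0.004, 0.001]
force: [1.5, 0.0, -0.8]
width: 0.982
gripper_force: 0.0
clock: 4.05
position: [0.4285, 0.1989, 0.405]
ee_rot: [3.142, -0.004, 0.001]
force: [1.5, 0.7, -0.4]
width: 0.981
gripper_force: 0.0
clock: 4.35
position: [0.4277, 0.2169, 0.3518]
ee_rot: [3.139, -0.0, -0.008]
force: [-0.3, 0.1, -0.1]
width: 0.979
gripper_force: 0.0
4.35 [0.4277 0.2169 0.3518] [ 3.1386 -0.0001 -0.0082] [-0.2175  0.299  -0.4475  1.9554  0.159   0.9273 -2.3151]
clip_eye [166. 282.] 0.16 [0.4827 0.248  0.045 ]
clip_leg [167. 286.] 0.6 [0.483  0.2446 0.045 ]
clip_seat [ 80. 277.] 0.63 [0.5528 0.2521 0.045 ]
clip [ 30. 273.] 0.64 [0.5964 0.2565 0.04  ]
pocket [ 38. 288.] 0.75 [0.6012 0.2474 0.    ]
pocket_mouth [ 22. 280.] 0.87 [0.6004 0.2501 0.048 ]
```

View pics/e.png

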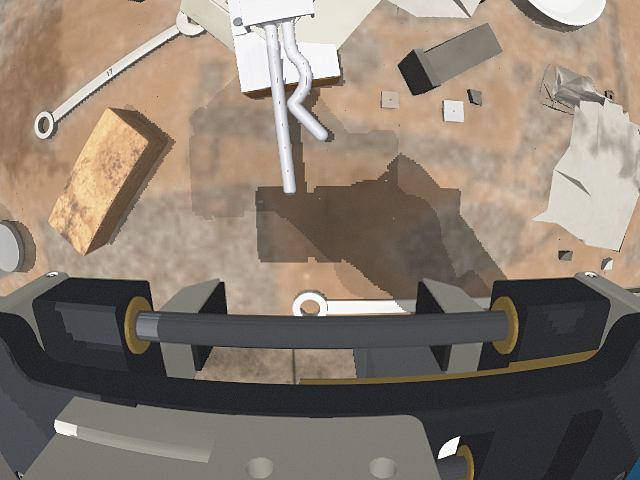

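The wrist view shows the cotter leg from the cover (row 22, col 275) to its tip (row 190, col 290), bow on the right, wood block at (180,110). Moving above the leg.

```bash
python3 -m inch '0.03 -0.015 0.02 -0.05 0.09; 0.053 -0.027 0.05 -0.105 0.09; 0.053 -0.027 0.08 -0.105 0.07; 0.053 -0.027 0.08 -0.105 0.06;0.053 -0.027 0.08 -0.105 0.06'
python3 - <<'E'
from h import *
np.set_printoptions(precision=4,suppress=True)
s=arm.observe();print(s["clock"],s["position"],s["ee_rot"],s["width"])
im=save("wrist","f.png")
for q,z in [("clip_leg",.045),("clip_seat",.045),("clip",.04)]:
    for r in arm.place_of("wrist",q)[:1]:
        print(q,np.round(r["point"]),round(r["conf"],2),atz(*ray("wrist",r["point"]),z))
g=s["position"]+R.from_rotvec(s["ee_rot"]).apply([0,0,.172]);print(g,proj("wrist",g))
E
```

```text
clock: 5.2
position: [0.4813, 0.2448, 0.2754]
ee_rot: [3.137, 0.164, -0.001]
force: [-0.0, -0.6, -0.3]
width: 0.773
gripper_force: 0.0
5.2 [0.4813 0.2448 0.2754] [ 3.1369  0.1639 -0.0011] 0.7732902268115256
clip_leg [266. 321.] 0.85 [0.4807 0.2456 0.045 ]
clip_seat [148. 324.] 0.86 [0.5507 0.2514 0.045 ]
clip [ 76. 324.] 0.7 [0.593 0.256 0.04 ]
[0.4812 0.2447 0.1034] (np.float64(306.27591768227364), np.float64(323.35265912701306))
```

View pics/f.png

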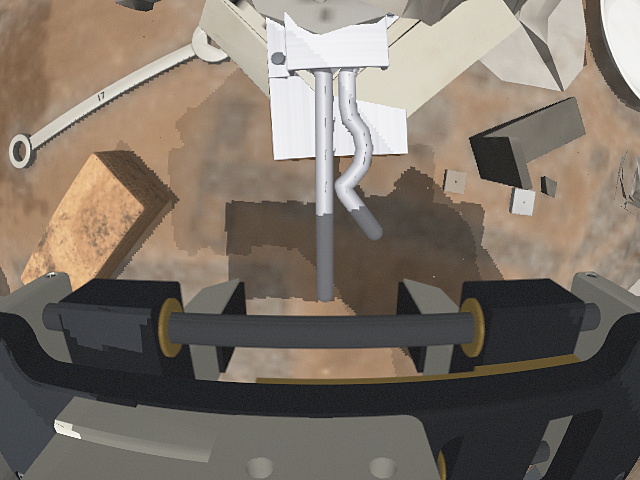

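Leg centred between the fingers (tip at row 300, col 325), block clear on the left. Descend and grip.

```bash
python3 -m inch '0 0 0.03 0 0.06; 0 0 0.058 0 0.06; 0 0 0.058 0 0.06; 0 0 0.058 0 0;0 0 0.058 0 0' 45;python3 -m inch '0 0 0 0 0;0 0 0 0 0;0 0 0 0 0;0 0 0 0 0'
```

```text
clock: 5.9
position: [0.482, 0.2454, 0.2185]
ee_rot: [-3.136, -0.164, -0.004]
force: [-0.3, 0.7, 0.4]
width: 0.528
gripper_force: 0.0
clock: 6.3
position: [0.4815, 0.245, 0.217]
ee_rot: [-3.137, -0.164, -0.0]
force: [0.9, -1.2, -0.1]
width: 0.179
gripper_force: 0.0
```

```bash
python3 -m inch '0 0 0 0 0;0 0 0 0 0;0 0 0 0 0' ;python3 -m inch '-0.02 0 0 0 0;-0.04 0 0 0 0;-0.06 0 0 0 0;-0.08 0 0 0 0;-0.08 0 0 0 0'
```

```text
clock: 6.6
position: [0.4815, 0.2449, 0.2167]
ee_rot: [3.137, 0.164, -0.0]
force: [0.1, -1.0, 0.6]
width: 0.09
gripper_force: 45.0
clock: 7.1
position: [0.3995, 0.2363, 0.2166]
ee_rot: [3.136, 0.168, -0.003]
force: [-0.2, -1.0, -0.4]
width: 0.092
gripper_force: 45.0
```

```bash
python3 -m inch '0 0 -0.04 0 0;0 0 -0.07 0 0;0.02 0.05 -0.07 0 0;0.04 0.1 -0.07 0 0;0.06 0.148 -0.07 0 0'; python3 -m inch '0 0 0 -0.15 0;0 0 0 -0.3 0;0 0 0 -0.45 0;0 0 0 -0.6 0;0 0 0 -0.75 0';python3 -m inch '0 0 0 -0.15 0;0 0 0 -0.3 0;0 0 0 -0.45 0;0 0 0 -0.6 0;0 0 0 -0.75 0';python3 -m inch '0 0 0 -0.15 0;0 0 0 -0.25 0;0 0 0 -0.25 0'
python3 - <<'E'
from h import *
s=arm.observe();print(s["joints"],R.from_rotvec(s["ee_rot"]).as_matrix()[:,0])
save("wrist","g.png")
E
```

```text
clock: 7.6
position: [0.4735, 0.1026, 0.2872]
ee_rot: [-3.137, -0.166, -0.002]
force: [0.9, 0.7, -1.6]
width: 0.09
gripper_force: 45.0
clock: 8.1
position: [0.473, 0.1039, 0.2867]
ee_rot: [-2.855, -1.31, -0.0]
force: [-0.4, 1.2, -1.2]
width: 0.094
gripper_force: 45.0
clock: 8.6
position: [0.473, 0.1039, 0.2867]
ee_rot: [2.177, 2.265, 0.0]
force: [-0.5, -0.5, -0.5]
width: 0.093
gripper_force: 45.0
clock: 8.9
position: [0.4729, 0.1037, 0.2865]
ee_rot: [-1.884, -2.514, -0.0]
force: [0.1, 0.9, -1.6]
width: 0.094
gripper_force: 45.0
[ 0.31640016  0.49556001 -0.85301159  1.99842092  0.48977987  0.86397059
 -0.52150615] [-2.80760378e-01  9.59777786e-01  4.59535442e-04]
```

View pics/g.png

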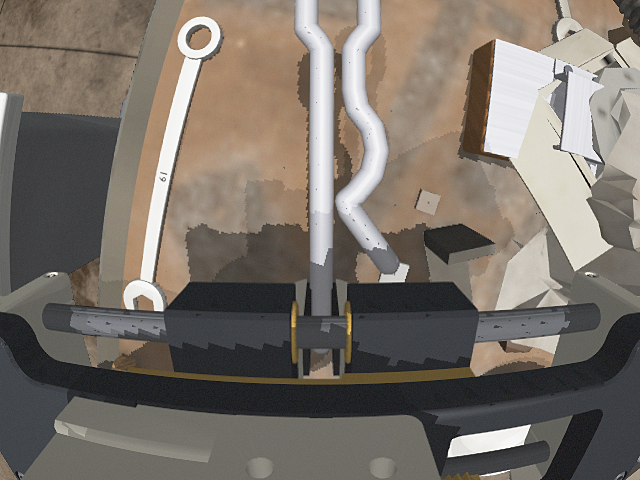

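Run:
```python
from h import *
np.set_printoptions(precision=3,suppress=True)
s=arm.observe();M=R.from_rotvec(s["ee_rot"]).as_matrix()
for n,p in dict(nut1=(270,400),nut2=(200,428),block=(255,440),wrTop=(40,205),wrMid=(180,172),wrBot=(290,152)).items():
    w=atz(*ray("wrist",p),.0);t=M.T@(w-s["position"]);print(n,w[:2],"clipframe",.112-t[0]+.0,-t[1]) # clip x, clip y
```

```text
nut1 [0.538 0.1  ] clipframe 0.13413896743147546 -0.06115782964746604
nut2 [0.54  0.157] clipframe 0.07935147070434631 -0.07989101395502081
block [0.565 0.12 ] clipframe 0.12217376221724564 -0.0927354600441516
wrTop [0.348 0.229] clipframe -0.04243798446905146 0.08561185033267531
wrMid [0.351 0.12 ] clipframe 0.06315311675139432 0.11312607440011412
wrBot [0.349 0.025] clipframe 0.1533388248713795 0.14125454370407803
```

Clear space, nuts 60+ mm on the bow side, wrench at 110 mm on the other. Shift 15 mm and lay down.

```bash
python3 -m inch '0 -0.015 0.04 0 0;0 -0.015 0.075 0 0;0 -0.015 0.095 0 0;0 -0.015 0.1 0 0;0 -0.015 0.104 0 0'; python3 -m inch '0 0 0.002 0 0;0 0 0.0035 0 0;0 0 0.0035 0 0'
```

```text
clock: 9.45
position: [0.4583, 0.1003, 0.1827]
ee_rot: [-1.887, -2.512, 0.0]
force: [-0.0, -1.1, -1.4]
width: 0.094
gripper_force: 45.0
clock: 9.75
position: [0.4583, 0.1, 0.1798]
ee_rot: [1.885, 2.512, 0.001]
force: [-0.3, 0.7, -1.1]
width: 0.094
gripper_force: 45.0
```

```bash
python3 -m inch '0 0 0 0 0.035;0 0 0 0 0.035;0 0 0 0 0.035;0 0 0 0 0.035;0 0 0 0 0.035' 20; python3 -m inch '0 0 -0.03 0 0.04;0 0 -0.07 0 0.06;0.02 0 -0.12 0 0.06;0.05 0 -0.14 0 0.06;0.05 0 -0.14 0 0.06'
python3 - <<'E'
from h import *
np.set_printoptions(precision=4,suppress=True)
s=arm.observe();print(s["clock"],s["position"],s["ee_rot"],s["width"])
im=save("wrist","i.png")
for q,z in [("clip_eye",.005),("clip_leg",.005),("clip_seat",.005),("clip",.0)]:
    for r in arm.place_of("wrist",q)[:1]:
        print(q,np.round(r["point"]),round(r["conf"],2),atz(*ray("wrist",r["point"]),z))
E
```

```text
clock: 10.25
position: [0.458, 0.1, 0.1793]
ee_rot: [1.885, 2.513, 0.0]
force: [0.3, -0.5, -0.5]
width: 0.379
gripper_force: 0.0
clock: 10.75
position: [0.4436, 0.1523, 0.323]
ee_rot: [1.878, 2.515, 0.011]
force: [0.7, 0.7, -0.6]
width: 0.645
gripper_force: 0.0
10.75 [0.4436 0.1523 0.323 ] [1.8778 2.5153 0.0109] 0.6454977515259298
clip_eye [140. 330.] 0.84 [0.4294 0.2229 0.005 ]
clip_leg [296. 314.] 0.89 [0.4537 0.0929 0.005 ]
clip_seat [219. 318.] 0.65 [0.4382 0.1577 0.005 ]
clip [163. 320.] 0.79 [0.4264 0.2014 0.    ]
```

View pics/i.png

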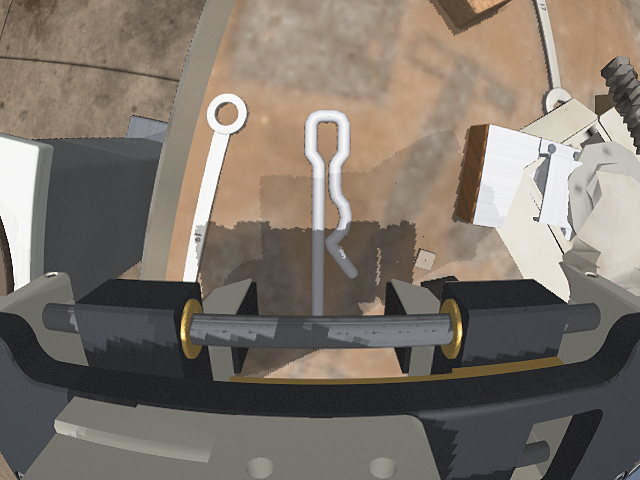

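The cotter lies flat: eye at (row 135, col 327), tip under the gripper bar. Move over the eye and check again.

```bash
python3 -m inch '0.03 0.003 0 0 0.06;0.06 0.006 0.03 0 0.06;0.075 0.006 0.06 0 0.06;0.075 0.006 0.08 0 0.06;0.075 0.006 0.08 0 0.06'; python3 -m inch '0 0 0 0 0.06;0 0 0 0 0.06'
python3 - <<'E'
from h import *
np.set_printoptions(precision=4,suppress=True)
s=arm.observe();print(s["clock"],s["position"],s["ee_rot"],s["width"],s["joints"]);M=R.from_rotvec(s["ee_rot"]).as_matrix()
im=save("wrist","j.png")
for q,z in [("clip_eye",.005),("clip_seat",.005),("clip",.0)]:
    for r in arm.place_of("wrist",q)[:1]:
        w=atz(*ray("wrist",r["point"]),z);print(q,np.round(r["point"]),round(r["conf"],2),w,M.T@(w-s["position"]))
r=arm.silhouettes("wrist","clip")
if r:
    m=r[0]["region"];ys,xs=np.nonzero(m)
    W=np.array([M.T@(atz(*ray("wrist",(y,x)),.005)-s["position"]) for y,x in list(zip(ys,xs))[::7]])
    print(r[0]["conf"],W.min(0),W.max(0))
    for a in np.arange(-.08,.04,.01):
        k=W[abs(W[:,0]-a)<.003]
        if len(k): print(round(a,3),k[:,1].min(),k[:,1].max())
E
```

```text
clock: 11.5
position: [0.4277, 0.2207, 0.2361]
ee_rot: [-1.882, -2.512, 0.009]
force: [0.0, -0.7, 0.0]
width: 0.653
gripper_force: 0.0
clock: 11.7
position: [0.4293, 0.2213, 0.2399]
ee_rot: [1.886, 2.512, 0.001]
force: [0.5, 0.3, 0.3]
width: 0.65
gripper_force: 0.0
11.7 [0.4293 0.2213 0.2399] [1.886 2.512 0.001] 0.6502311410667153 [ 0.0084  0.5591 -0.8001  2.0451  0.5772  0.7724 -0.8628]
clip_eye [252. 325.] 0.61 [0.4301 0.229  0.005 ] [0.0072 0.0027 0.2349]
clip_seat [345. 318.] 0.8 [0.4437 0.166  0.005 ] [-0.0572 -0.0017  0.2349]
clip [279. 311.] 0.82 [0.4271 0.2083 0.    ] [-0.0119 -0.0059  0.2399]
0.86 [-0.0845 -0.017   0.2349] [0.0316 0.0198 0.2349]
-0.08 -0.009559556538860007 0.011935945063518468
-0.07 -0.009368955016314271 0.01658976815109872
-0.06 -0.009954523413983438 0.019705970069993015
-0.03 -0.010059286966057944 0.01221495632150147
-0.02 -0.009932692219946405 0.012054792003677492
-0.01 -0.014732670825501993 0.016163653132610513
-0.0 -0.01648089377195657 0.01907863605569992
0.01 -0.016827078567979905 0.018756323873127503
0.02 -0.014891997478595872 0.018633465225556527
0.03 -0.011797789449733191 0.013669537525242918
```

View pics/j.png

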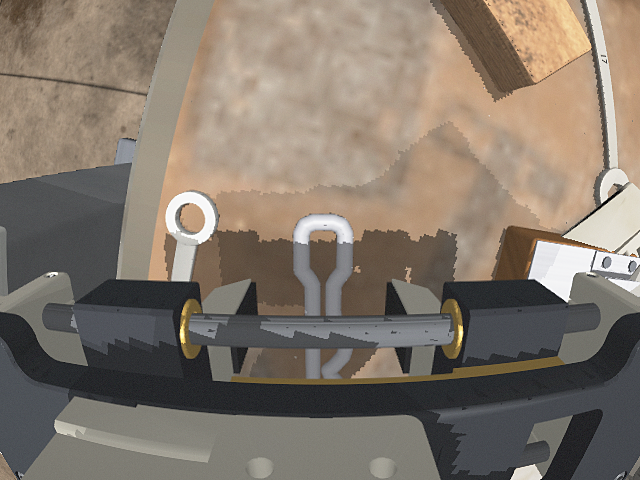

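Eye is at (row 245, col 323), centred 8 mm ahead of the grasp axis, parallel to the tool. Descend and take it.

```bash
python3 -m inch '0.008 0.001 0.03 0 0.06;0.008 0.001 0.05 0 0.06;0.008 0.001 0.058 0 0.06;0.008 0.001 0.06 0 0.06;0.008 0.001 0.06 0 0.06' 55; python3 -m inch '0 0 0 0 0.02;0 0 0 0 0.02;0 0 0 0 0.02;0 0 0 0 0.02;0 0 0 0 0.02';python3 -m inch '0 0 -0.02 0 0.02;0 0 -0.06 0 0.02;0 0 -0.1 0 0.02;0 0 -0.12 0 0.02;0 0 -0.12 0 0.02'
```

```text
clock: 12.45
position: [0.4276, 0.2297, 0.1796]
ee_rot: [1.885, 2.513, 0.0]
force: [-1.0, -0.0, 0.4]
width: 0.656
gripper_force: 0.0
clock: 12.95
position: [0.4277, 0.2297, 0.1796]
ee_rot: [1.885, 2.513, 0.001]
force: [-0.3, -1.4, 4.8]
width: 0.371
gripper_force: 55.1
clock: 13.45
position: [0.428, 0.2303, 0.3017]
ee_rot: [1.884, 2.511, 0.006]
force: [-0.0, -0.4, -1.6]
width: 0.374
gripper_force: 55.1
```

```bash
python3 -m inch '-0.05 0 0 0 0.02;-0.1 0 0 0 0.02;-0.15 0 0 0 0.02;-0.2 0.006 0 0 0.02;-0.245 0.006 0 0 0.02';python3 -m inch '-0.03 0 0.02 0 0.02;-0.05 0 0.04 0 0.02;-0.05 0 0.055 0 0.02;-0.05 0 0.055 0 0.02;-0.05 0 0.055 0 0.02'
python3 - <<'E'
from h import *
np.set_printoptions(precision=4,suppress=True)
s=arm.observe();print(s["clock"],s["position"],s["joints"]);M=R.from_rotvec(s["ee_rot"]).as_matrix()
x0=s["position"];X=lambda a,b: x0+M@np.array([-.0215-a,-.0065+b,.1746])
print("tip",X(.134,0),"seat",X(.042,0), "hole in tool", M.T@(np.array([.5665,-.243,.072])-x0)-[0,0,.1746], "hitch y yaw err",np.arctan2(M[1,0],M[0,0])-np.pi/2-.286)
out=[]
for c in ["scene","side"]:
    im=arm.get_image(c)[:,:,::-1].copy()
    for q in ["clip_seat","pin_hole"]:
        r=arm.place_of(c,q)
        if r:print(c,q,r[0]["point"],r[0]["conf"])
    print("proj tip",proj(c,X(.134,0)),"seat",proj(c,X(.042,0)),"hole",proj(c,[.5665,-.243,.072]))
    r,k=map(int,proj(c,X(.134,0)));cr=im[r-60:r+60,k-66:k+67];out.append(cv2.resize(cr,None,fx=3,fy=3,interpolation=cv2.INTER_CUBIC));print(c,"crop",r-60,k-66)
cv2.imwrite("pics/k.png",np.hstack(out))
E
```

```text
clock: 13.95
position: [0.5022, -0.0066, 0.298]
ee_rot: [-1.886, -2.512, 0.001]
force: [1.5, 0.5, -0.4]
width: 0.374
gripper_force: 55.1
clock: 14.45
position: [0.5155, -0.0505, 0.2439]
ee_rot: [-1.881, -2.514, -0.0]
force: [-0.2, 0.0, -0.9]
width: 0.376
gripper_force: 55.1
14.45 [ 0.5155 -0.0505  0.2439] [ 0.5638  0.5963 -0.7893  1.959   0.5723  0.8245 -0.2581]
tip [ 0.5529 -0.2014  0.0691] seat [ 0.5269 -0.1131  0.0692] hole in tool [-0.1993 -0.0052 -0.003 ] hitch y yaw err -6.555439322303291e-05
scene clip_seat [224.0, 362.2] 0.66
scene pin_hole [190.5, 383.7] 0.97
proj tip (np.float64(201.71601469821627), np.float64(374.0782473757325)) seat (np.float64(222.84372515525112), np.float64(361.6388067450385)) hole (np.float64(191.31891022207202), np.float64(379.3448932826364))
scene crop 141 308
side clip_seat [221.5, 349.1] 0.53
proj tip (np.float64(205.67863601818482), np.float64(356.7055134547498)) seat (np.float64(221.537764077272), np.float64(350.81024453827746)) hole (np.float64(197.8028515019729), np.float64(358.9533155902584))
side crop 145 290
```

View pics/k.png

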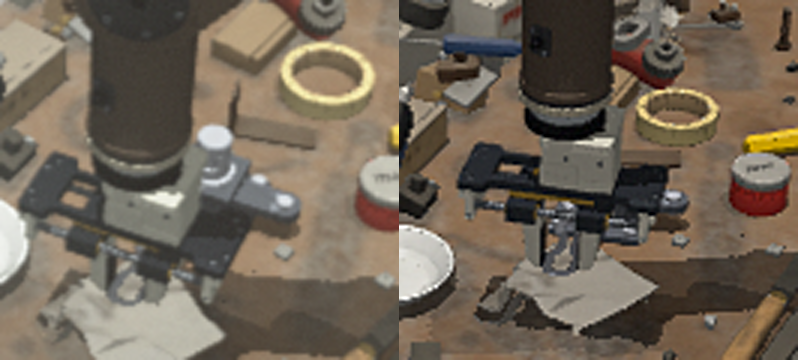

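Crop shows the pin (scene col 379, row 185) just where my estimate projects it; the gripper hides the tip. Trim and approach.

```bash
python3 -m inch '0 0.001 -0.003 0 0.02;-0.01 0.001 -0.003 0 0.02;-0.015 0.001 -0.003 0 0.02;-0.015 0.001 -0.003 0 0.02;-0.015 0.001 -0.003 0 0.02'
cat > m.py <<'E'
from h import *
np.set_printoptions(precision=4,suppress=True)
s=arm.observe();M=R.from_rotvec(s["ee_rot"]).as_matrix()
print(s["position"],"to go (leg axes) tool:",M.T@(np.array([.5665,-.243,.072])-s["position"])-[-.0635,-.0065,.1746],"force tool",M.T@s["force"],s["width"],s["ft_torque"])
E
python3 m.py
```

```text
clock: 15.25
position: [0.521, -0.0663, 0.2471]
ee_rot: [-1.886, -2.512, -0.0]
force: [-0.1, -0.5, -1.2]
width: 0.373
gripper_force: 55.1
[ 0.521  -0.0663  0.2471] to go (leg axes) tool: [-0.1189  0.0009  0.0005] force tool [-0.4736 -0.253   1.2453] 0.37349432540731287 [ 0.0644 -0.0722 -0.0219]
```

```bash
python3 -m inch '-0.006 0.001 0 0 0.02;-0.012 0.001 0 0 0.02;-0.018 0.001 0 0 0.02;-0.024 0.001 0 0 0.02;-0.03 0.001 0 0 0.02'; python3 m.py
```

```text
clock: 15.75
position: [0.5306, -0.0951, 0.2472]
ee_rot: [1.885, 2.513, 0.0]
force: [0.1, 0.6, -1.3]
width: 0.375
gripper_force: 55.1
[ 0.5306 -0.0951  0.2472] to go (leg axes) tool: [-0.0885 -0.0005  0.0007] force tool [0.5263 0.2542 1.2528] 0.374556949309711 [ 0.1659 -0.1987  0.1516]
```

Tip is at the hole centre with no lateral force; continue.

```bash
python3 -m inch '-0.008 0 0 0 0.02;-0.016 0 0 0 0.02;-0.024 0 0 0 0.02;-0.032 0 0 0 0.02;-0.032 0 0 0 0.02'; python3 m.py
```

```text
clock: 16.25
position: [0.5397, -0.1267, 0.2471]
ee_rot: [1.887, 2.511, -0.0]
force: [1.5, -0.3, -0.7]
width: 0.375
gripper_force: 55.1
[ 0.5397 -0.1267  0.2471] to go (leg axes) tool: [-0.0555 -0.0002  0.0006] force tool [-0.7256  1.3767  0.6614] 0.3750745891850779 [ 0.0236 -0.3271  0.2046]
```

```bash
python3 -m inch '-0.007 0 0 0 0.02;-0.014 0 0 0 0.02;-0.02 0 0 0 0.02;-0.025 0 0 0 0.02' 60; python3 m.py;python3 -m inch '-0.004 0 0 0 0.02;-0.008 0 0 0 0.02;-0.012 0 0 0 0.02;-0.015 0 0 0 0.02' ; python3 m.py
```

```text
clock: 16.65
position: [0.5475, -0.1471, 0.2478]
ee_rot: [1.881, 2.516, 0.007]
force: [2.9, 11.9, -1.5]
width: 0.371
gripper_force: 60.2
[ 0.5475 -0.1471  0.2478] to go (leg axes) tool: [-0.0343 -0.0031  0.0009] force tool [10.5837  6.1733  1.5955] 0.37101793792491 [ 2.4205 -0.8273  0.5227]
clock: 17.05
position: [0.5524, -0.1635, 0.2481]
ee_rot: [1.88, 2.512, 0.005]
force: [8.4, 0.0, -1.7]
width: 0.374
gripper_force: 60.3
[ 0.5524 -0.1635  0.2481] to go (leg axes) tool: [-0.0166 -0.0033  0.0015] force tool [-2.3396  8.0824  1.7446] 0.3743692843803612 [-0.1554 -1.888   0.5815]
```

```bash
python3 -m inch '-0.005 0 0 0 0.02;-0.01 0 0 0 0.02;-0.014 0 0 0 0.02;-0.014 0 0 0 0.02' ; python3 m.py
python3 - <<'E'
from h import *
out=[]
for c in ["scene","side"]:
    im=arm.get_image(c)[:,:,::-1]
    for q in ["clip_seat","pin_hole","clip_eye"]:
        r=arm.place_of(c,q)
        if r:print(c,q,r[0]["point"],r[0]["conf"])
    r,k=map(int,proj(c,[.5665,-.243,.072]));out.append(cv2.resize(im[r-60:r+60,k-66:k+67],None,fx=3,fy=3,interpolation=cv2.INTER_CUBIC))
cv2.imwrite("pics/l.png",np.hstack(out))
E
```

```text
clock: 17.45
position: [0.5549, -0.1769, 0.2473]
ee_rot: [1.884, 2.514, 0.002]
force: [3.2, 1.7, -1.6]
width: 0.375
gripper_force: 60.1
[ 0.5549 -0.1769  0.2473] to go (leg axes) tool: [-0.0033 -0.0012  0.0007] force tool [0.7618 3.5503 1.6438] 0.37507207736505493 [ 0.5424 -0.8362  0.2195]
scene clip_seat [193.1, 380.7] 0.45
scene pin_hole [188.2, 383.6] 0.58
scene clip_eye [205.2, 369.5] 0.53
side clip_seat [198.9, 357.0] 0.65
side pin_hole [197.7, 358.5] 0.75
side clip_eye [210.0, 351.0] 0.46
```

View pics/l.png

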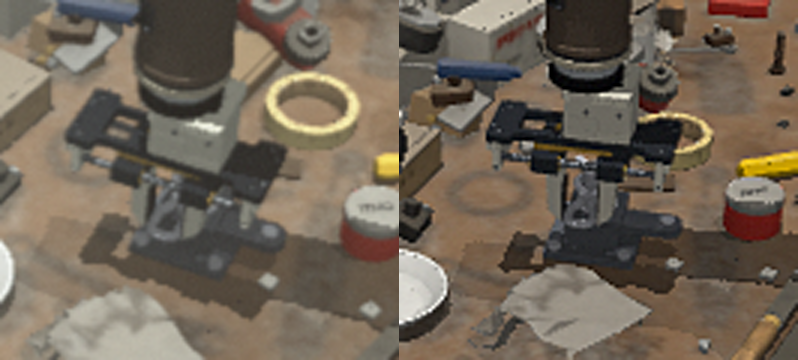

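The cotter's eye hangs at the pin in both crops with almost no axial force: seated within ~3 mm. Push the last 3 mm, release, lift.

```bash
python3 -m inch '-0.003 0 0 0 0.02;-0.003 0 0 0 0.02;-0.003 0 0 0 0.055;-0.003 0 0 0 0.055;-0.003 0 0 0 0.055'; python3 -m inch '0 0 0 0 0.055;0 0 0 0 0.055;0 0 -0.03 0 0.055;0 0 -0.07 0 0.055;0 0 -0.12 0 0.055';python3 -m inch '0.05 0 -0.04 0 0.055;0.1 0 -0.04 0 0.055;0.15 0 -0.04 0 0.055;0.2 0 -0.04 0 0.055;0.2 0 -0.04 0 0.055'
python3 - <<'E'
from h import *
out=[]
for c in ["scene","side"]:
    im=arm.get_image(c)[:,:,::-1]
    rs={}
    for q in ["clip_seat","pin_hole","clip_eye","clip_leg"]:
        r=arm.place_of(c,q)
        if r:print(c,q,r[0]["point"],r[0]["conf"],atz(*ray(c,r[0]["point"]),.072))
    r,k=map(int,proj(c,[.5665,-.243,.072]));out.append(cv2.resize(im[r-40:r+40,k-44:k+45],None,fx=4.4,fy=4.4,interpolation=cv2.INTER_CUBIC))
cv2.imwrite("pics/n.png",np.hstack(out))
E
```

```text
clock: 18.35
position: [0.5546, -0.1807, 0.2469]
ee_rot: [-1.886, -2.512, 0.003]
force: [-0.4, 0.4, 0.1]
width: 0.573
gripper_force: 0.0
clock: 18.85
position: [0.5545, -0.1802, 0.3672]
ee_rot: [-1.883, -2.511, 0.002]
force: [1.3, -1.6, -1.1]
width: 0.6
gripper_force: 0.0
clock: 19.35
position: [0.4972, 0.0178, 0.4082]
ee_rot: [1.875, 2.52, 0.002]
force: [-0.2, -0.1, 0.4]
width: 0.6
gripper_force: 0.0
scene clip_seat [193.4, 378.4] 0.41 [ 0.56315947 -0.23426341  0.072     ]
scene pin_hole [189.4, 379.4] 0.6 [ 0.57138088 -0.24951149  0.072     ]
scene clip_eye [206.8, 370.8] 0.54 [ 0.54543542 -0.17664818  0.072     ]
scene clip_leg [176.6, 385.2] 0.67 [ 0.5927088  -0.30505115  0.072     ]
side clip_seat [196.3, 358.9] 0.74 [ 0.57093509 -0.25118361  0.072     ]
side pin_hole [197.9, 357.7] 0.72 [ 0.56974501 -0.24042523  0.072     ]
side clip_eye [210.5, 355.5] 0.31 [ 0.54116689 -0.17065636  0.072     ]
side clip_leg [179.4, 364.0] 0.51 [ 0.60683591 -0.35861248  0.072     ]
```

View pics/n.png

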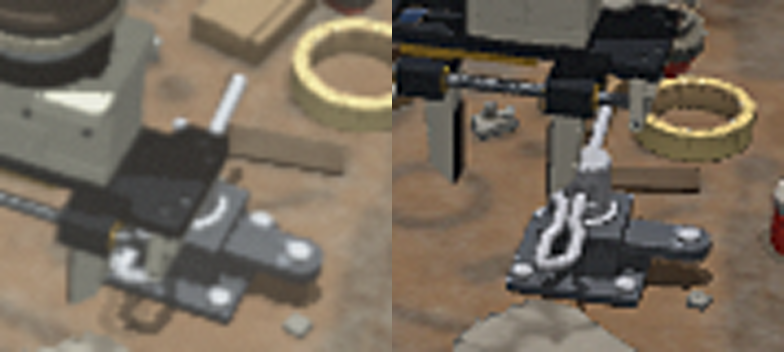

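Scene and side crops show the eye in front of the pin and the leg out behind it (side tip at about row 115, col 600 of the crop). I'll check the depth numerically from above with the wrist camera.

```bash
python3 -m inch '-0.05 0 0 0 0.055;-0.1 0 0 0 0.055;-0.15 0 0 0 0.055;-0.2 0 0 0 0.055;-0.25 0 0 0 0.055'; python3 -m inch '-0.05 0 0 0 0.055;-0.09 0 0 0 0.055;-0.11 0 0 0 0.055;-0.11 0 0 0 0.055;-0.11 0 0 0 0.055;'
python3 - <<'E'
from h import *
np.set_printoptions(precision=4,suppress=True)
s=arm.observe();print(s["position"],s["dq"].max() if hasattr(s["dq"],"max") else max(s["dq"]))
H=np.array([[-.282,.959],[.959,.282]]) # along hitch y, hitch x
arm.get_image("wrist")
for q in ["clip_seat","pin_hole","clip_eye","clip_leg"]:
    for r in arm.place_of("wrist",q)[:1]:
        w=atz(*ray("wrist",r["point"]),.072);print(q,np.round(r["point"]),round(r["conf"],2),w,"rel hole (hitch y,x)",H@(w[:2]-[.5665,-.243]))
r=arm.silhouettes("wrist","clip")
if r:
    W=np.array([H@(atz(*ray("wrist",p),.072)[:2]-[.5665,-.243]) for p in np.argwhere(r[0]["region"])])
    print(W.min(0),W.max(0))
    for a in np.arange(-.09,.09,.008):
        k=W[abs(W[:,0]-a)<.002]
        if len(k): print(round(a,3),k[:,1].min(),k[:,1].max())
E
```

```text
clock: 20.35
position: [0.5694, -0.2308, 0.4071]
ee_rot: [-1.886, -2.512, 0.0]
force: [1.2, 0.0, 1.2]
width: 0.601
gripper_force: 0.0
clock: 20.85
position: [0.6, -0.3337, 0.4066]
ee_rot: [-1.885, -2.512, -0.001]
force: [-0.1, 0.7, -0.1]
width: 0.599
gripper_force: 0.0
[ 0.6    -0.3337  0.4066] 0.023765688629672394
pin_hole [112. 316.] 0.74 [ 0.5676 -0.2371  0.072 ] rel hole (hitch y,x) [0.0054 0.0027]
clip_eye [ 48. 324.] 0.58 [ 0.5585 -0.1809  0.072 ] rel hole (hitch y,x) [0.0618 0.0098]
clip_leg [195. 317.] 0.93 [ 0.5889 -0.3052  0.072 ] rel hole (hitch y,x) [-0.066   0.0039]Traceback (most recent call last):
  File "<stdin>", line 11, in <module>
  File "h.py", line 5, in ray
    c=arm.get_calibration(cam);K=np.array(c["intrinsics"]);P=np.array(c["pose"])
ValueError: time passes only in moves, steps and waits
```

Run:
```python
from h import *
c=arm.get_calibration("wrist");arm.get_calibration=lambda n:c
H=np.array([[-.282,.959],[.959,.282]])
r=arm.silhouettes("wrist","clip")
W=np.array([H@(atz(*ray("wrist",p),.072)[:2]-[.5665,-.243])*1000 for p in np.argwhere(r[0]["region"])])
print(r[0]["conf"],W.min(0).round(),W.max(0).round())
for a in range(-90,92,6):
    k=np.sort(W[abs(W[:,0]-a)<2][:,1])
    if len(k):
        g=np.where(np.diff(k)>3)[0];print(a,k[0].round(),[(k[i].round(),k[i+1].round()) for i in g],k[-1].round())
```

```text
0.89 [-88.  -7.] [84. 37.]
-84 -1.0 [] 10.0
-78 -1.0 [] 10.0
-72 -1.0 [] 10.0
-66 -1.0 [] 10.0
-60 0.0 [] 10.0
-54 -1.0 [] 10.0
-48 -2.0 [(np.float64(10.0), np.float64(29.0))] 35.0
-42 -1.0 [(np.float64(10.0), np.float64(24.0))] 37.0
-36 -1.0 [(np.float64(10.0), np.float64(20.0))] 34.0
-30 -0.0 [(np.float64(9.0), np.float64(16.0))] 29.0
-24 -0.0 [] 25.0
-18 0.0 [] 21.0
-12 1.0 [] 25.0
-6 16.0 [] 28.0
0 19.0 [] 29.0
6 21.0 [] 29.0
12 19.0 [] 27.0
18 14.0 [] 25.0
24 -0.0 [] 21.0
30 -1.0 [] 21.0
36 -1.0 [] 20.0
42 -1.0 [] 21.0
48 -3.0 [(np.float64(7.0), np.float64(12.0))] 25.0
54 -6.0 [(np.float64(4.0), np.float64(16.0))] 25.0
60 -7.0 [(np.float64(2.0), np.float64(16.0))] 25.0
66 -7.0 [(np.float64(2.0), np.float64(16.0))] 25.0
72 -7.0 [(np.float64(4.0), np.float64(10.0))] 23.0
78 -6.0 [] 21.0
84 -4.0 [] 14.0
```

```bash
python3 -c "
from cell import arm
print(arm.sign_off())"
```

```text
the job is handed in; nothing more can be done
None
```

The spring cotter is locked through the clevis pin and I've handed the job in at about 21 s of the 72 s allowed; the last wrist-camera check put it 2–4 mm from fully home with the bow snapped back over the pin, and the dish, tin and block were never touched.

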